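# Snap the hand stamps into their rail

## Task

Put the two loose wooden hand stamps away in the roller-clip rail: keeping them upright on the table, press the round one sideways into the empty clip nearer the rail's lock tab and the square one into the empty clip farthest from the tab, each until it snaps fully home. Only when both are home, push the lock tab along the rail towards the clips as far as it goes. Do not knock a stamp over, do not dislodge the slim one already in the middle clip, and leave the other things on the table where they are.

Things in the scene. Friction and masses are not known exactly. Their poses are not given: they have to be found in the camera images.
- round_c (a point): Round dark wooden hand stamp, loose, 0.2 kg, standing upright, starts left or right of the rail: 60 mm high, waisted like a spool: base (0 to 20 mm, black rubber sole) and top (42 to 60 mm) are equal discs 56 mm diameter. Round waist 20 mm diameter from 20 to 42 mm above the table. Point on its axis, half-way up (30 mm); z up the axis.
- square_c (a point): Square dark wooden hand stamp, loose, 0.2 kg, standing upright, starts on the other side: 60 mm high, base (0 to 20 mm, black rubber sole) and top (42 to 60 mm) are equal square blocks 50 x 50 mm, one above the other. Round waist 20 mm diameter from 20 to 42 mm above the table. Point on its axis, half-way up (30 mm); z up the axis, x and y square to the blocks' sides.
- slim_c (a point): Slim round stamp of the same height and waist, base and top 36 mm diameter, already snapped into the middle clip; it stays there. Point on its axis, 30 mm up.
- rail: Fixed clip rail. Origin on the table under the middle clip's home axis; x = pressing direction (away from the robot), y along the bar to the lock tab's end, z up. Clips at y = +100, 0, -100 mm. Bar: x +40 to +64 mm, y -165 to +205 mm, 22 to 52 mm above the table, on end feet (24 mm wide, x +40 to +130 mm) at y = -158 and +198 mm.
- clip_left (a point): Home axis of the empty clip nearest the lock tab, for the round stamp; 30 mm above the table, coincides with a homed stamp's centre; axes as the rail. Each clip: two upright spring-loaded 8 mm rollers, 25 to 37 mm above the table, 8.5 mm in front of the home axis with a 15 mm gap; they spread sideways to let the waist through to a stop pad.
- clip_right (a point): Home axis of the empty clip farthest from the lock tab, for the square stamp; else as clip_left. Pressing a waist in takes about 10 to 18 N; once past the rollers it snaps the last few mm home. Rollers and arms fit between a stamp's base and top; they reach 13 mm in front of the home axis and 21 mm (33 mm when spread) to each side.
- clip_mid (a point): Home axis of the middle clip, taken by the slim stamp, 30 mm up. A stamp slides upright if pushed by an upright finger that bears on both its base and its top (fingertip 5 to 15 mm above the table); pushed at the top alone it tips. A homed round stamp reaches 28 mm in front of its home axis, a square one set square to the rail 25 mm.
- lock_tab (a point): Centre of the lock tab: a dark upright steel tab 18 x 18 mm and 40 mm high (from 57 to 97 mm above the table) on a flat slide on top of the bar, 55 mm behind the home axes, near the bar's end. Axes as the rail.
- lock (a joint): Travel of the lock slide in m: 0 open (tab at rail y = +185 mm), 0.04 locked (at rail y = +145 mm, against its stop); it moves along rail -y and stays where left; pushing it takes about 2 N.
- palette: White ceramic palette disc, 100 mm diameter, 10 mm high; origin under its centre. Leave alone.
- weight: Dark wooden paperweight bar 22 x 150 x 18 mm with a small 10 mm knob on top, long side along its y; origin under its centre. Leave alone.
- inkstone: Dark open stone tray 110 x 75 x 24 mm; origin under its centre. Leave alone.
- ink: Closed glass jar, 52 mm diameter, 85 mm high; origin under its centre. Leave alone.
- cup: Blue ceramic cup, 72 mm across, 60 mm high; origin under its centre. Leave alone.
- brush: Flat brush lying on the table, about 170 mm long along its x, under 35 mm high. Leave alone.
Things that resemble listed ones, but are neither listed nor needed, are in the scene too. What is shaped like the part that bears round_c but purple is not meant. Leave any blue or yellow look-alike of the part that bears slim_c alone.

How it is judged:
By the outcome, as a careful person would: the job done as asked, in the order asked, and still so for the second after the job is handed in, with the robot touching nothing.
It also fails if it takes over 72 s, if anything falls off the work surface, if the arm or the gripper's body presses on something with over 40 N, if the wrist force passes 120 N, or if a joint passes its speed limit or range.

## Robot

A 7-joint arm with a two-finger parallel gripper is mounted at the origin on the work surface. World frame = base frame: x ahead of the robot, y to its left, z up, the work surface at z = 0. Lengths are in m, angles in rad, forces in N, time in s.
With the tool pointing down it reaches from about 0.35 to 0.9 m from the base axis. Payload 7.2 kg.
Tool frame: the origin (TCP) lies at the centre of the arm's flange, where the gripper is bolted on; the fingertips stand 182 mm ahead of it and the grasp point (between the pads) lies 163 mm ahead of it (grip_point_offset is the distance from the TCP to the grasp point, in m); y points along the fingers, x is the direction in which the jaws open and shut, and the axes are right-handed (so a half turn about y gives the same grasp; the last joint's range is limited). The gripper opens to 88 mm and grips with 3 to 60 N. Pads are 20 mm wide; open, the fingers measure 115 mm over their backs; the gripper's body (75 mm by 178 mm) begins 61 mm behind the grasp point.
Start: joints at [-1.41, 0.411, -0.013, 1.596, 0.006, 1.134, -0.082], TCP at [0.142, 0.609, 0.405] pointing down, gripper open.
Joint ranges: [-2.95, 2.95], [-0.29, 1.99], [-1.47, 1.44], [0.14, 2.54], [-1.03, 4.17], [0.13, 1.85], [-2.86, 2.86]. Speed limits (rad/s): [2.39, 2.39, 3.01, 3.01, 3.14, 3.14, 3.14].

## Interface

Orientations are given as [roll, pitch, yaw] about the fixed x, y, z axes, in that order (R = Rz(yaw) Ry(pitch) Rx(roll)).
In Python, from cell import read_state, capture, sign_off, grip_point_offset gives the robot as it stands. The module is installed in compiled form; this text tells all that it offers.
- The arm moves only by the tool servo_tool, never from a script. Its argument "targets" is a list of rows, each a list of 2 entries, a list of its own where there are three numbers: the shift along the tool's x, y, z in m, then the turn about the tool's y in degrees. In form: [[[x, y, z], turn], ...]. A call has 1 to 8 rows; each row is the pose to reach, as a shift and turn from the pose measured when the call began, along the tool's axes at that moment; what a row does not reach only later rows make up. A row lasts 1/8 s, in which the tool goes at most 62.5 mm and 10.7 degrees, less where a joint would pass 70% of its speed; a pose out of reach is approached as far as the arm can. A call with a gripper value outside its range is refused whole. "gripper" is the opening in per cent of the stroke, from 0 (shut) to 100 (fully open), set as the call begins (left out, the last holds). The fingers move at their own pace and stop on an object; "grip_force" is the grip in N (left out, the last holds). Time passes only in rows, so rows that repeat a pose let the fingers close. It gives the time, the measured TCP pose, the force and the opening at its end, in the units of the state.
- read_state(): the state, without advancing time (a new reading comes with each control period).
- capture(name): name is "scene" or "top"; returns a dict with "img" (384x512x3 uint8, red, green, blue), "camera_matrix" (3x3 intrinsics, pixels), "R" (3x3) and "t" (3): a world point X has camera coordinates R X + t. Camera axes: x right, y down, z forward; pixel columns grow to the right and rows downward; lengths in m; the calibration is good to about 2 mm. A picture is of the moment at which its call begins. There is no depth.
- sign_off(): hands the job in, once; it reports no verdict.
The state is a dict: "time_s": time; "joint_pos": joint angles; "qvel": joint speeds; "tau": joint torques, N m; "eef_pos": TCP position; "eef_rot": TCP orientation; "force": force on the tool from outside, world axes, zero at the start; "moment": the same for the moment, N m; "grip_width": finger opening in m.
Only numpy, scipy, OpenCV 4.12 (cv2) and the standard library are available. Lean on these libraries where they do the work, as an engineer would, in place of code of your own. Each camera call takes 0.05 s, during which the arm holds its last target.

## Working session

There is one attempt and no reset: what is moved stays moved. The work goes in short steps, Python scripts to look and compute and a tool call to move; the robot and the scene stay as the last step left them, time stands still between calls to the robot, and variables do not carry over. Pictures are saved under pics/ and viewed, and the job is handed in when it is done.

Besides the shell and the picture viewer there is one more tool, called after "Call:" as a command line: name --argument value ..., lists and objects as JSON in quotes. servo_tool: Moves the arm, as the interface text tells. Its arguments: {"type":"object","properties":{"targets":{"type":"array"},"gripper":{"type":"number"},"grip_force":{"type":"number"}},"required":["targets"]}

```bash
mkdir -p pics; python3 - <<'E'
from cell import read_state, capture, grip_point_offset
import cv2,pickle
s=read_state();print(s, grip_point_offset)
for n in("scene","top"):
    c=capture(n);pickle.dump(c,open(n+'.pkl','wb'));cv2.imwrite(f'pics/{n}0.png',cv2.resize(c['img'][:,:,::-1],(800,600),interpolation=cv2.INTER_CUBIC))
    print(c['camera_matrix'],c['R'],c['t'])
E
```

```text
{'time_s': 0.0, 'joint_pos': array([-1.41021914,  0.41191019, -0.01272345,  1.59702144,  0.00559127,
        1.13429629, -0.08219845]), 'qvel': array([-6.38627736e-04,  6.65143595e-05, -7.54691279e-05, -3.21125544e-04,
       -2.87985743e-04, -1.10803828e-03,  9.71164035e-04]), 'tau': array([-5.49173565e-04, -5.87952054e+01,  6.41945153e-01, -2.91076934e+01,
       -5.37227502e-02,  1.82877289e-02,  1.25222359e-04]), 'eef_pos': array([0.14170817, 0.60851073, 0.40381162]), 'eef_rot': array([-1.57089713,  0.0015966 ,  1.3420519 ]), 'force': array([-0.65929729,  0.74488639, -0.57574173]), 'moment': array([-0.00794834, -0.00619189, -0.01719229]), 'grip_width': 0.08782504696264093} 0.1633
[[447.8822017    0.         254.9097469 ]
 [  0.         447.8822017  188.75772215]
 [  0.           0.           1.        ]] [[ 0.87344234  0.48687     0.00748867]
 [ 0.31330312 -0.55015824 -0.77405882]
 [-0.37274606  0.67844197 -0.6330694 ]] [-0.47313163 -0.10414011  1.39867301]
[[393.68372385   0.         249.53839396]
 [  0.         393.68372385 195.75651716]
 [  0.           0.           1.        ]] [[ 0.01440213 -0.99987035  0.00720178]
 [-0.9917531  -0.01520181 -0.12725838]
 [ 0.12735136 -0.0053096  -0.99184346]] [-0.03042614  0.58232559  1.04475452]
```

View pics/scene0.png

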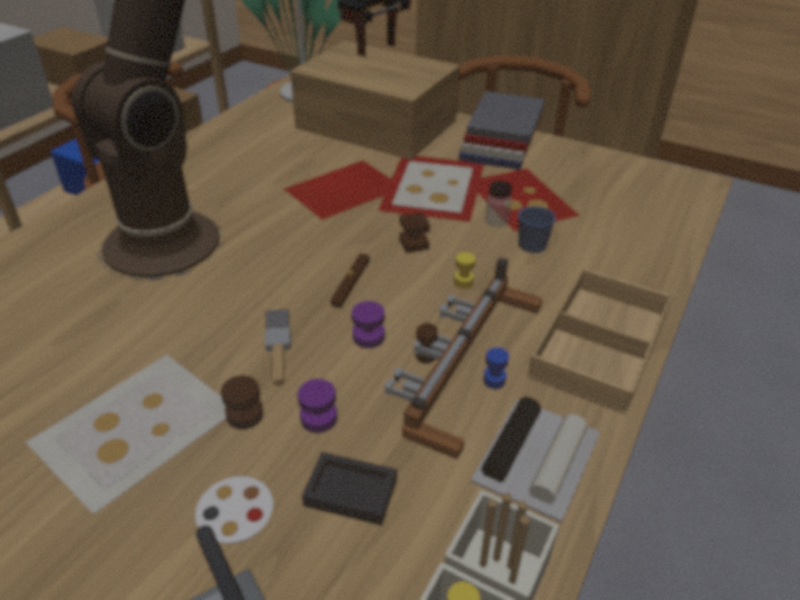

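View pics/top0.png

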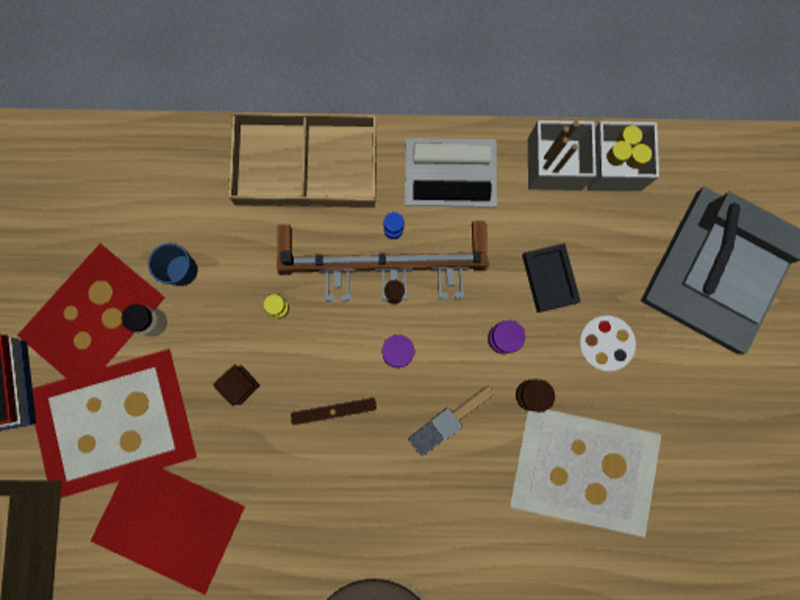

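The top view shows the dark round stamp at (535,395) and the dark square one at (236,385). The slim one is homed at (395,290), with an empty clip at (338,285) and another at (451,283). The lock tab is at the left end, (285,257). The purple stamps at (398,350) and (508,337), yellow (275,305) and blue (393,225) are look-alikes. I'll enlarge the view and measure.

```bash
cat > h.py <<'E'
import numpy as np,cv2,pickle
def ray(c,uv,z):
    K,R,t=c['camera_matrix'],c['R'],c['t']
    o=-R.T@t; d=R.T@np.linalg.solve(K,[uv[0],uv[1],1.]); return (o+d*(z-o[2])/d[2])[:2]
def proj(c,X):
    p=c['camera_matrix']@(c['R']@np.asarray(X,float)+c['t']); return p[:2]/p[2]
def rect(c,z,x0,x1,y0,y1,s=1000.):  # metric top-down image at height z, up=+x, left=+y
    W,H=int((y1-y0)*s),int((x1-x0)*s)
    w=np.array([[x1,y1],[x1,y0],[x0,y0],[x0,y1]]);px=np.float32([proj(c,[*p,z]) for p in w])
    M=cv2.getPerspectiveTransform(px,np.float32([[0,0],[W,0],[W,H],[0,H]]))
    return cv2.warpPerspective(c['img'],M,(W,H),flags=cv2.INTER_CUBIC)
E
python3 - <<'E'
from h import *
c=pickle.load(open('top.pkl','rb'))
for n,b in dict(rail=(165,135,325,205),mov=(130,195,360,300)).items():
    x0,y0,x1,y1=b;cr=c['img'][y0:y1,x0:x1,::-1];k=800/(x1-x0);cv2.imwrite(f'pics/{n}.png',cv2.resize(cr,None,fx=k,fy=k,interpolation=cv2.INTER_CUBIC))
c2=pickle.load(open('scene.pkl','rb'));cr=c2['img'][130:300,130:360,::-1];cv2.imwrite('pics/sc.png',cv2.resize(cr,None,fx=3.4,fy=3.4,interpolation=cv2.INTER_CUBIC))
f=.64
for n,u,z in [('round',(535,393),.06),('square',(236,383),.06),('purp1',(398,350),.06),('purp2',(508,335),.06),('yel',(275,303),.06),('slim',(395,290),.06),('tab',(285,257),.097),('wL',(293,417),.018),('wR',(375,404),.018),('br0',(412,448),.0),('br1',(490,389),.0),('barL',(277,270),.052),('barR',(487,267),.052),('ink',(136,318),.085)]:
    print(n,ray(c,np.array(u)*f,z).round(3))
E
```

```text
round [ 0.435 -0.27 ]
square [0.444 0.237]
purp1 [ 0.504 -0.037]
purp2 [ 0.533 -0.225]
yel [0.582 0.176]
slim [ 0.608 -0.03 ]
tab [0.655 0.156]
wL [0.387 0.145]
wR [0.411 0.002]
br0 [ 0.335 -0.065]
br1 [ 0.44  -0.203]
barL [0.641 0.176]
barR [ 0.652 -0.191]
ink [0.55  0.403]
```

View pics/rail.png

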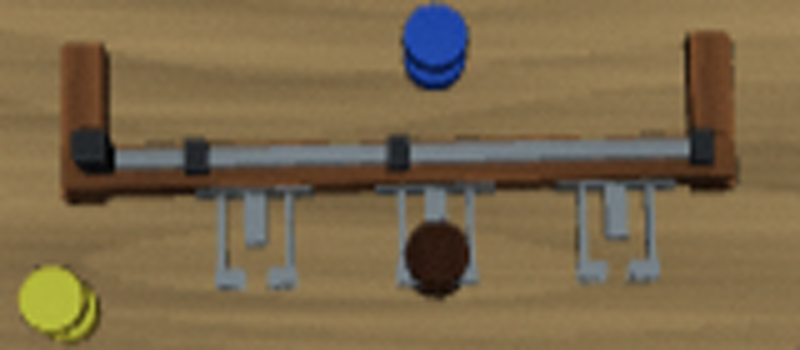

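View pics/sc.png

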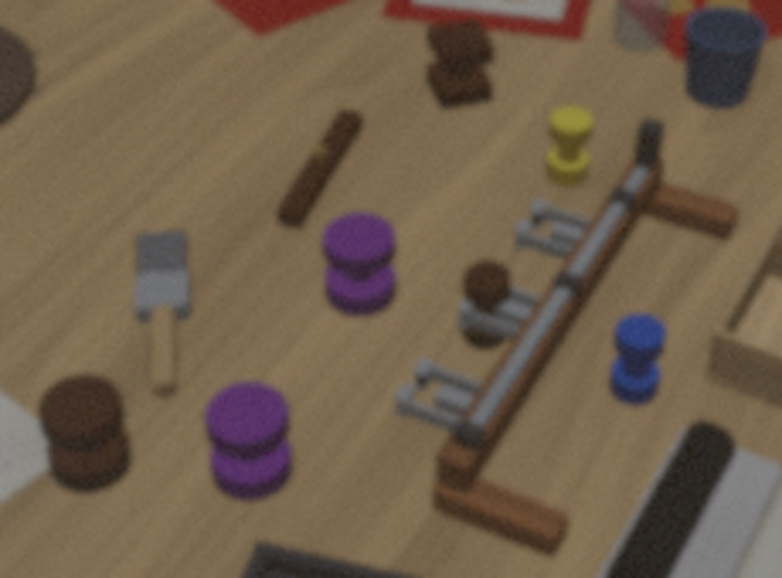

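View pics/mov.png

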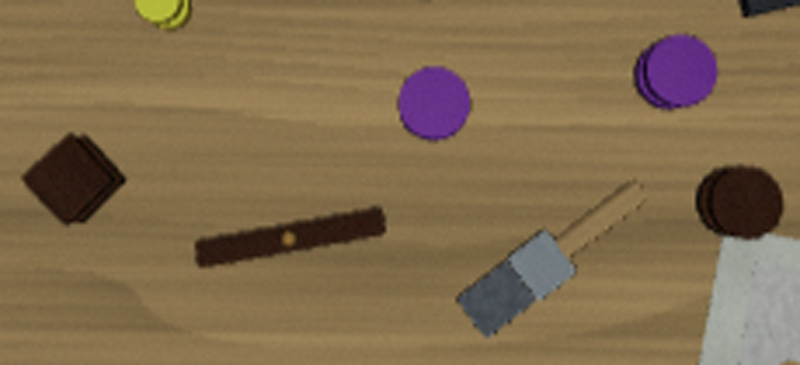

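```bash
cat >> h.py <<'E'
def dark(c,roi,hsvlo=(0,60,0),hsvhi=(20,255,90)):
    x0,y0,x1,y1=roi;I=cv2.cvtColor(c['img'],cv2.COLOR_RGB2HSV);m=np.zeros(I.shape[:2],np.uint8);m[y0:y1,x0:x1]=cv2.inRange(I,hsvlo,hsvhi)[y0:y1,x0:x1];return m
E
python3 - <<'E'
from h import *
c=pickle.load(open('top.pkl','rb'))
# metric images
im=rect(c,.06,.38,.48,-.32,-.22,4000);cv2.imwrite('pics/round_m.png',im[:,:,::-1])
im=rect(c,.06,.39,.49,.18,.28,4000);cv2.imwrite('pics/square_m.png',im[:,:,::-1])
a=cv2.imread('pics/round_m.png');b=cv2.imread('pics/square_m.png')
d=rect(c,.06,.57,.65,-.07,.01,4000)[:,:,::-1];d=cv2.resize(d,(320,320))
hh=np.zeros((400,1120,3),np.uint8);hh[:,:400]=a;hh[:,400:800]=b;hh[:320,800:]=d
cv2.imwrite('pics/st.png',cv2.resize(hh,None,fx=.714,fy=.714))
r=rect(c,.052,.60,.70,-.21,.19,2000);cv2.imwrite('pics/bar_m.png',r[:,:,::-1])
r=rect(c,.031,.56,.64,-.21,.19,2000);cv2.imwrite('pics/clip_m.png',r[:,:,::-1])
for roi in[(325,235,365,270),(130,225,175,265),(240,175,265,195)]:
    x0,y0,x1,y1=roi;I=cv2.cvtColor(c['img'],cv2.COLOR_RGB2HSV)[y0:y1,x0:x1]
    m=dark(c,roi);cs,_=cv2.findContours(m,0,2);k=max(cs,key=cv2.contourArea);print(cv2.contourArea(k),cv2.boundingRect(k),cv2.minAreaRect(k),cv2.minEnclosingCircle(k))
E
```

```text
Traceback (most recent call last):
ValueError: could not broadcast input array from shape (399,400,3) into shape (400,400,3)
```

```bash
sed -i 's/int((y1-y0)\*s),int((x1-x0)\*s)/round((y1-y0)*s),round((x1-x0)*s)/' h.py
python3 - <<'E'
from h import *
c=pickle.load(open('top.pkl','rb'))
a=rect(c,.06,.38,.48,-.32,-.22,4000)[:,:,::-1]
b=rect(c,.06,.39,.49,.18,.28,4000)[:,:,::-1]
d=rect(c,.06,.57,.65,-.07,.01,4000)[:,:,::-1]
hh=np.zeros((400,1120,3),np.uint8);hh[:,:400]=a;hh[:,400:800]=b;hh[:320,800:]=d
cv2.imwrite('pics/st.png',cv2.resize(hh,None,fx=.714,fy=.714))
r=rect(c,.052,.60,.70,-.21,.19,2000);cv2.imwrite('pics/bar_m.png',r[:,:,::-1])
r=rect(c,.031,.56,.64,-.21,.19,2000);cv2.imwrite('pics/clip_m.png',r[:,:,::-1])
for roi in[(325,235,365,270),(130,225,175,265),(240,175,265,195)]:
    m=dark(c,roi);cs,_=cv2.findContours(m,0,2);k=max(cs,key=cv2.contourArea);print(cv2.contourArea(k),cv2.boundingRect(k),cv2.minAreaRect(k),cv2.minEnclosingCircle(k))
E
```

```text
394.5 (330, 243, 25, 21) ((342.0, 253.0), (20.0, 24.0), 90.0) ((341.8456115722656, 253.20506286621094), 12.569968223571777)
443.0 (136, 233, 30, 27) ((151.00003051757812, 246.0000457763672), (21.21320343017578, 22.62741470336914), 45.0) ((150.51724243164062, 246.0), 14.517340660095215)
131.5 (246, 179, 13, 16) ((252.2838134765625, 186.70269775390625), (14.631509780883789, 12.165525436401367), 80.53767395019531) ((252.0, 186.5), 7.762187480926514)
```

View pics/st.png

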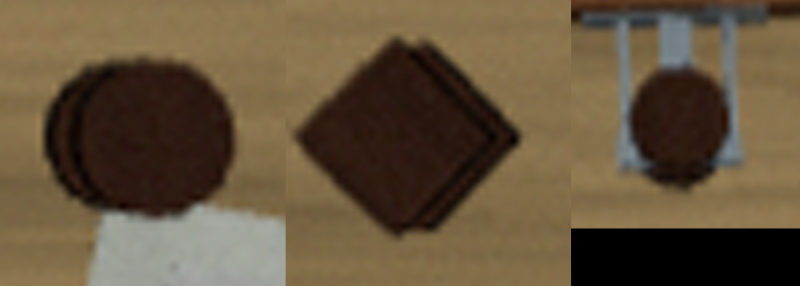

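View pics/bar_m.png

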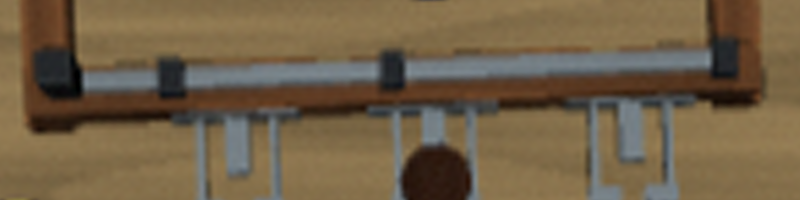

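View pics/clip_m.png

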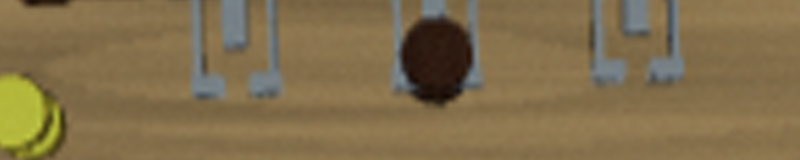

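The left panel shows the round stamp, the middle one the square (turned about 45°), and the right one the slim stamp. Both targets are dark wood; the purple, yellow and blue ones are the look-alikes to leave. Next I'll measure the rail and the gaps between obstacles so the stamps can slide through without lifting.

```bash
python3 - <<'E'
from h import *
c=pickle.load(open('top.pkl','rb'))
I=cv2.cvtColor(c['img'],cv2.COLOR_RGB2HSV)
m=cv2.inRange(I,(120,80,40),(160,255,255))
# topdown metric at z=.06 of purple: brighter top; fit
for nm,(x,y) in dict(p1=(.504,-.037),p2=(.533,-.225)).items():
    im=rect(c,.06,x-.05,x+.05,y-.05,y+.05,4000);h=cv2.cvtColor(im,cv2.COLOR_RGB2HSV)
    mm=cv2.inRange(h,(120,80,90),(160,255,255));cs,_=cv2.findContours(mm,0,2);k=max(cs,key=cv2.contourArea)
    (u,v),r=cv2.minEnclosingCircle(k);a=cv2.contourArea(k);print(nm,x+.05-v/4000,y+.05-u/4000,r/4,np.sqrt(a/np.pi)/4)
    cv2.imwrite(f'pics/{nm}.png',im[:,:,::-1])
A=rect(c,.012,.31,.46,-.25,.17,1900);cv2.imwrite('pics/wb.png',A[:,:,::-1]);print(A.shape)
E
```

```text
p1 0.5036485023498536 -0.03568123626708984 28.109310150146484 27.375551835240916
p2 0.530720386505127 -0.22597175979614256 28.674392700195312 27.1473186736916
(285, 798, 3)
```

View pics/wb.png

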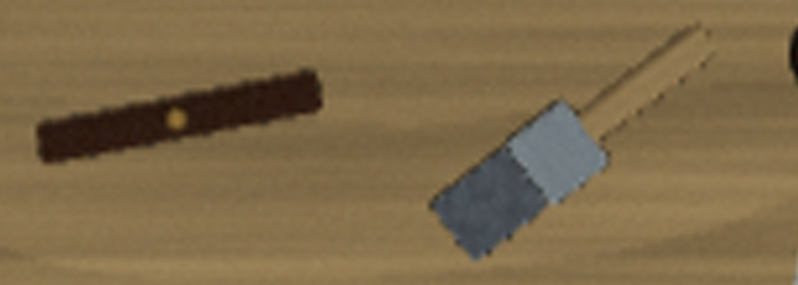

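```bash
cat > go.py <<'E'
import sys,numpy as np
from cell import read_state
from scipy.spatial.transform import Rotation as Ro
s=read_state();p=s['eef_pos'];R=Ro.from_euler('xyz',s['eef_rot']).as_matrix()
yaw=np.degrees(np.arctan2(R[1,0],R[0,0]))
print('t',round(s['time_s'],2),'pos',p.round(4),'yaw',yaw.round(2),'tilt',(R[:,1]).round(3),'F',s['force'].round(1),'w',round(s['grip_width']*1e3,1),'q7',s['joint_pos'][6].round(2))
for a in sys.argv[1:]:
    v=[float(k) for k in a.split(',')]
    print(a,'mm',((R.T@(np.array(v[:3])-p))*1e3).round(1),'turn',round(yaw-v[3],1) if len(v)>3 else '')
E
python3 go.py .442,.241,.40,45 .442,.241,.28,45
```

```text
t 0.1 pos [0.1418 0.6085 0.4039] yaw 76.89 tilt [-0.    -0.001 -1.   ] F [-0.4  0.4  0.4] w 88.0 q7 -0.08
.442,.241,.40,45 mm [-289.8    4.4 -375.8] turn 31.9
.442,.241,.28,45 mm [-289.7  124.4 -375.8] turn 31.9
```

Call:
servo_tool --targets '[[[-0.025,0,-0.03],3],[[-0.06,0,-0.08],7],[[-0.1,0,-0.13],11],[[-0.14,0,-0.18],15],[[-0.18,0,-0.23],20],[[-0.22,0,-0.28],25],[[-0.26,0,-0.33],29],[[-0.29,0.004,-0.376],32]]' --gripper 90 --grip_force 15

```text
time_s: 1.1
eef_pos: [0.4429, 0.2391, 0.4006]
eef_rot: [-1.571, 0.0, 0.782]
force: [0.8, 1.3, 1.3]
grip_width: 0.0791
```

```bash
python3 go.py .442,.241,.40,45 .442,.241,.28,45 .442,.241,.19,45
```

```text
t 1.1 pos [0.4429 0.2391 0.4006] yaw 44.79 tilt [ 0.    -0.001 -1.   ] F [0.8 1.3 1.3] w 79.1 q7 0.27
.442,.241,.40,45 mm [0.7 0.6 1.9] turn -0.2
.442,.241,.28,45 mm [  0.8 120.6   2. ] turn -0.2
.442,.241,.19,45 mm [  0.8 210.6   2.1] turn -0.2
```

Call:
servo_tool --targets '[[[0.001,0.03,0.002],0],[[0.001,0.07,0.002],0],[[0.001,0.11,0.002],0],[[0.001,0.15,0.002],0],[[0.001,0.18,0.002],0],[[0.001,0.2,0.002],0],[[0.001,0.21,0.002],0],[[0.001,0.21,0.002],0]]'

```text
time_s: 2.1
eef_pos: [0.4421, 0.241, 0.1902]
eef_rot: [-1.571, 0.002, 0.782]
force: [-0.6, -0.8, 0.3]
grip_width: 0.0791
```

```bash
python3 go.py .442,.241,.19,45; python3 - <<'E'
from cell import capture
import cv2
from h import *
for n in("scene","top"):
    c=capture(n);im=c['img']
    u=proj(c,[.442,.241,.05]).astype(int);x0=max(0,u[0]-60);y0=max(0,u[1]-60);cv2.imwrite(f'pics/g1{n}.png',cv2.resize(im[y0:y0+110,x0:x0+140,::-1],None,fx=4,fy=4,interpolation=2))
a=cv2.imread('pics/g1scene.png');b=cv2.imread('pics/g1top.png');cv2.imwrite('pics/g1.png',cv2.resize(np.hstack([a,b]),None,fx=.7,fy=.7))
E
```

```text
t 2.1 pos [0.4421 0.241  0.1902] yaw 44.79 tilt [-0.001 -0.001 -1.   ] F [-0.6 -0.8  0.3] w 79.1 q7 0.38
.442,.241,.19,45 mm [-0.   0.2  0.1] turn -0.2
```

View pics/g1.png

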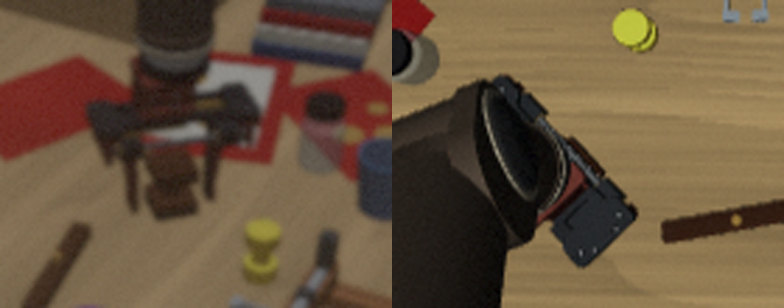

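The fingers straddle the square stamp (left crop around (170,175)). Closing on it now.

Call:
servo_tool --targets '[[[0,0,0],0],[[0,0,0],0],[[0,0,0],0],[[0,0,0],0],[[0,0,0],0],[[0,0,0],0]]' --gripper 40 --grip_force 15

```text
time_s: 2.95
eef_pos: [0.4426, 0.2413, 0.1915]
eef_rot: [-1.572, -0.001, 0.782]
force: [-0.1, 0.4, 4.7]
grip_width: 0.05
```

```bash
python3 go.py .53,.16,.19,92.2 .51,.11,.19,92.2 .56,.06,.19,92.2 .5605,.06,.19,92.2 .562,-.03,.19,92.2
```

```text
t 2.95 pos [0.4426 0.2413 0.1915] yaw 44.79 tilt [ 0.001  0.    -1.   ] F [-0.1  0.4  4.7] w 50.0 q7 0.38
.53,.16,.19,92.2 mm [   4.8    1.6 -119.3] turn -47.4
.51,.11,.19,92.2 mm [ -44.6    1.6 -140.6] turn -47.4
.56,.06,.19,92.2 mm [ -44.4    1.6 -211.4] turn -47.4
.5605,.06,.19,92.2 mm [ -44.     1.6 -211.7] turn -47.4
.562,-.03,.19,92.2 mm [-106.4    1.6 -276.6] turn -47.4
```

Call:
servo_tool --targets '[[[0,-0.002,0],0],[[0,-0.002,0],0]]'

```text
time_s: 3.2
eef_pos: [0.4424, 0.2412, 0.1933]
eef_rot: [-1.572, -0.0, 0.782]
force: [-0.1, -0.4, -2.4]
grip_width: 0.0502
```

```bash
python3 go.py; python3 - <<'E'
from cell import capture
import cv2
from h import *
c=capture('scene');im=c['img']
u=proj(c,[.442,.241,.05]).astype(int);x0=max(0,u[0]-50);y0=max(0,u[1]-50);cv2.imwrite('pics/g2.png',cv2.resize(im[y0:y0+80,x0:x0+100,::-1],None,fx=7,fy=7,interpolation=2))
E
```

```text
t 3.2 pos [0.4424 0.2412 0.1933] yaw 44.79 tilt [ 0.001 -0.    -1.   ] F [-0.1 -0.4 -2.4] w 50.2 q7 0.38
```

View pics/g2.png

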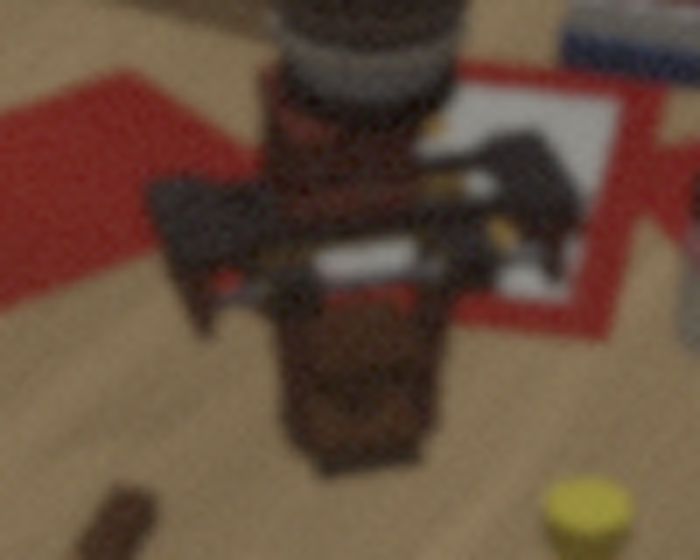

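Call:
servo_tool --targets '[[[-0.004,0.001,-0.015],-5],[[-0.01,0.001,-0.035],-11],[[-0.016,0.001,-0.055],-17],[[-0.022,0.001,-0.075],-23],[[-0.028,0.001,-0.095],-29],[[-0.034,0.001,-0.115],-36],[[-0.04,0.001,-0.13],-42],[[-0.0446,0.001,-0.1405],-47.4]]'

```text
time_s: 4.25
eef_pos: [0.5099, 0.109, 0.192]
eef_rot: [-1.571, 0.001, 1.611]
force: [-0.5, 0.4, -2.5]
grip_width: 0.05
```

```bash
python3 go.py .5605,.05,.1925,94 .5615,-.03,.1925,94  .565,-.129,.1925,92.2
```

```text
t 4.25 pos [0.5099 0.109  0.192 ] yaw 92.32 tilt [ 0.    -0.001 -1.   ] F [-0.5  0.4 -2.5] w 50.0 q7 1.31
.5605,.05,.1925,94 mm [-61.   -0.4 -48.2] turn -1.7
.5615,-.03,.1925,94 mm [-141.    -0.4  -45.9] turn -1.7
.565,-.129,.1925,92.2 mm [-240.1   -0.3  -45.4] turn 0.1
```

Call:
servo_tool --targets '[[[-0.01,0.001,-0.01],0],[[-0.025,0.001,-0.025],-1],[[-0.045,0.001,-0.04],-2],[[-0.061,0.001,-0.0475],-2],[[-0.075,0.001,-0.0475],-2],[[-0.085,0.001,-0.0475],-2]]'

```text
time_s: 5.0
eef_pos: [0.561, 0.0258, 0.1914]
eef_rot: [-1.572, -0.0, 1.645]
force: [0.4, 4.8, 4.6]
grip_width: 0.0502
```

```bash
python3 go.py .5605,.0,.191,94 .5615,-.03,.191,94  .565,-.129,.191,92.2;  python3 - <<'E'
from cell import capture
import cv2
from h import *
ims=[]
for n in("scene","top"):
    c=capture(n);im=c['img']
    u=proj(c,[.55,0,.05]).astype(int);x0=max(0,u[0]-60);y0=max(0,u[1]-60);ims.append(cv2.resize(im[y0:y0+110,x0:x0+140,::-1],None,fx=2.8,fy=2.8,interpolation=2))
cv2.imwrite('pics/g3.png',np.hstack(ims))
E
```

```text
t 5.0 pos [0.561  0.0258 0.1914] yaw 94.27 tilt [ 0.001  0.    -1.   ] F [0.4 4.8 4.6] w 50.2 q7 1.5
.5605,.0,.191,94 mm [-25.7   0.4   2.4] turn 0.3
.5615,-.03,.191,94 mm [-55.7   0.4   3.6] turn 0.3
.565,-.129,.191,92.2 mm [-154.7    0.4    7.5] turn 2.1
```

View pics/g3.png

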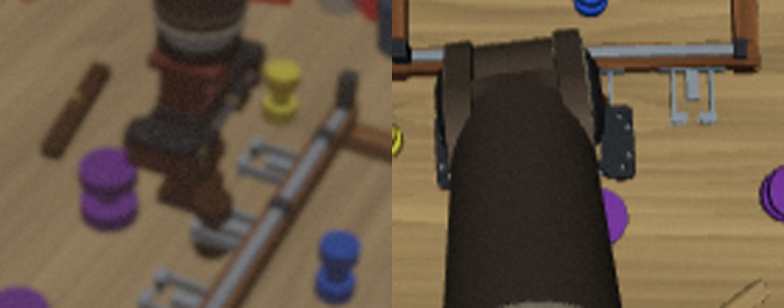

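The stamp is upright between the purple one (scene crop at (105,190)) and the rail, and it slides on the table. Next it goes through the gap.

Call:
servo_tool --targets '[[[-0.015,0,0.001],0],[[-0.035,0,0.0025],0],[[-0.055,0,0.0035],0],[[-0.075,0,0.0045],0],[[-0.095,0,0.006],0],[[-0.115,0,0.006],1],[[-0.14,0,0.006],2],[[-0.153,0,0.006],2]]'

```text
time_s: 6.1
eef_pos: [0.5659, -0.1307, 0.1915]
eef_rot: [-1.571, 0.002, 1.607]
force: [0.1, 2.0, 1.2]
grip_width: 0.0498
```

```bash
python3 go.py .5878,-.1292,.191,92.2;  python3 - <<'E'
from cell import capture
import cv2
from h import *
ims=[]
for n in("scene","top"):
    c=capture(n);im=c['img']
    u=proj(c,[.55,-.1,.05]).astype(int);x0=max(0,u[0]-70);y0=max(0,u[1]-60);ims.append(cv2.resize(im[y0:y0+110,x0:x0+140,::-1],None,fx=2.8,fy=2.8,interpolation=2))
cv2.imwrite('pics/g4.png',np.hstack(ims))
E
```

```text
t 6.1 pos [ 0.5659 -0.1307  0.1915] yaw 92.07 tilt [ 0.001 -0.002 -1.   ] F [0.1 2.  1.2] w 49.8 q7 1.75
.5878,-.1292,.191,92.2 mm [  0.7   0.5 -21.9] turn -0.1
```

View pics/g4.png

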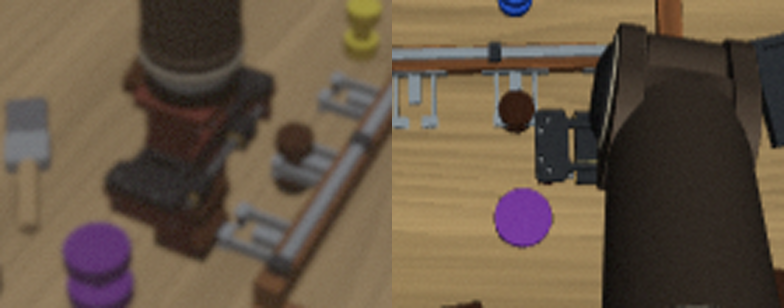

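Call:
servo_tool --targets '[[[0.0007,0,-0.008],0],[[0.0007,0,-0.016],0],[[0.0007,0,-0.022],0],[[0.0007,0,-0.022],0]]'

```text
time_s: 6.7
eef_pos: [0.5887, -0.1288, 0.1915]
eef_rot: [-1.573, 0.003, 1.607]
force: [0.9, -0.2, 1.3]
grip_width: 0.0503
```

Call:
servo_tool --targets '[[[0,0,0],0],[[0,0,0],0],[[0,0,0],0],[[0,0,0],0]]' --gripper 80

```text
time_s: 7.2
eef_pos: [0.5885, -0.1288, 0.1915]
eef_rot: [-1.573, 0.003, 1.607]
force: [-0.8, 0.1, -0.1]
grip_width: 0.0703
```

```bash
python3 go.py .5428,-.1309,.196,92.2;  python3 - <<'E'
from cell import capture
import cv2
from h import *
ims=[]
for n in("scene",):
    c=capture(n);im=c['img']
    u=proj(c,[.58,-.13,.05]).astype(int);x0=max(0,u[0]-50);y0=max(0,u[1]-40);cv2.imwrite('pics/g5.png',cv2.resize(im[y0:y0+80,x0:x0+100,::-1],None,fx=7,fy=7,interpolation=2))
E
```

```text
t 7.2 pos [ 0.5885 -0.1288  0.1915] yaw 92.09 tilt [ 0.002 -0.003 -1.   ] F [-0.8  0.1 -0.1] w 70.3 q7 1.74
.5428,-.1309,.196,92.2 mm [-0.4 -4.6 45.8] turn -0.1
```

View pics/g5.png

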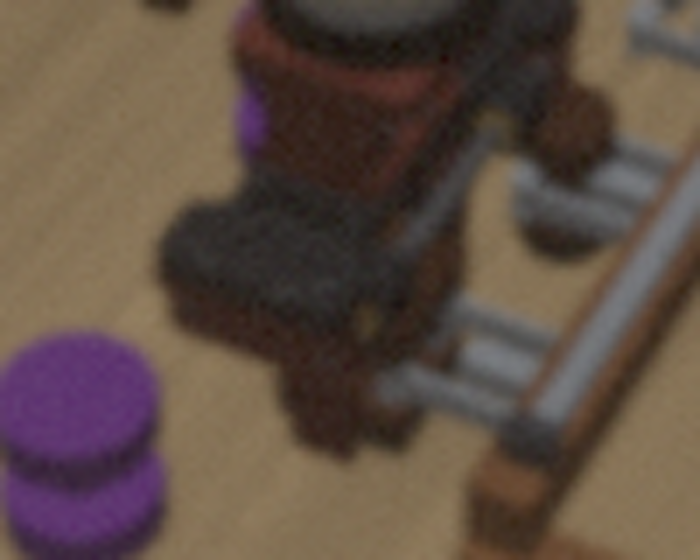

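Call:
servo_tool --targets '[[[-0.0003,0,0.01],0],[[-0.0003,-0.001,0.025],0],[[-0.0003,-0.002,0.04],0],[[-0.0003,-0.002,0.046],0],[[-0.0003,-0.002,0.046],0]]'

```text
time_s: 7.88
eef_pos: [0.5423, -0.1309, 0.1937]
eef_rot: [-1.573, 0.003, 1.607]
force: [0.0, -0.3, -0.3]
grip_width: 0.0703
```

Call:
servo_tool --targets '[[[0,0,0],0],[[0,0,0],0],[[0,0,0],0],[[0,0,0],0],[[0,0,0],0]]' --gripper 25

```text
time_s: 8.5
eef_pos: [0.5423, -0.1309, 0.1936]
eef_rot: [-1.573, 0.003, 1.607]
force: [-0.0, -0.0, 0.3]
grip_width: 0.0241
```

```bash
python3 go.py .5878,-.1292,.1935,92.2 .5778,-.1295,.1935,92.2;  python3 - <<'E'
from cell import capture
import cv2
from h import *
ims=[]
for n in("scene","top"):
    c=capture(n);im=c['img']
    u=proj(c,[.56,-.13,.05]).astype(int);x0=max(0,u[0]-70);y0=max(0,u[1]-60);ims.append(cv2.resize(im[y0:y0+110,x0:x0+140,::-1],None,fx=2.8,fy=2.8,interpolation=2))
cv2.imwrite('pics/g6.png',np.hstack(ims))
E
```

```text
t 8.5 pos [ 0.5423 -0.1309  0.1936] yaw 92.08 tilt [ 0.002 -0.003 -1.   ] F [-0.  -0.   0.3] w 24.1 q7 1.75
.5878,-.1292,.1935,92.2 mm [  0.1   0.2 -45.5] turn -0.1
.5778,-.1295,.1935,92.2 mm [  0.2   0.2 -35.5] turn -0.1
```

View pics/g6.png

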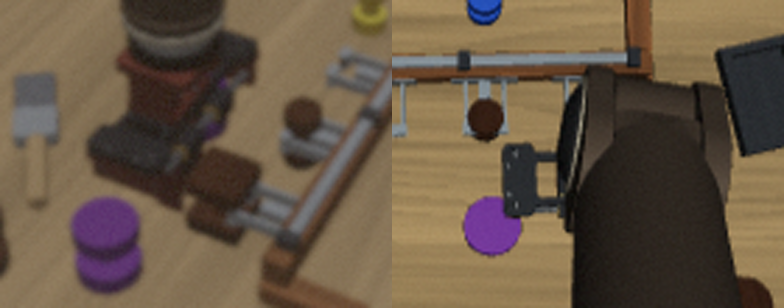

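Call:
servo_tool --targets '[[[0,0,-0.004],0],[[0,0,-0.008],0],[[0,0,-0.011],0],[[0,0,-0.014],0],[[0,0,-0.017],0],[[0,0,-0.019],0],[[0,0,-0.021],0],[[0,0,-0.023],0]]'

```text
time_s: 9.6
eef_pos: [0.563, -0.13, 0.1932]
eef_rot: [-1.566, 0.002, 1.607]
force: [-11.8, 1.0, 7.7]
grip_width: 0.0223
```

```bash
python3 go.py .5778,-.1295,.1935,92.2
```

```text
t 9.6 pos [ 0.563  -0.13    0.1932] yaw 92.06 tilt [-0.004 -0.002 -1.   ] F [-11.8   1.    7.7] w 22.3 q7 1.74
.5778,-.1295,.1935,92.2 mm [ -0.   -0.4 -14.8] turn -0.1
```

Call:
servo_tool --targets '[[[0,0,-0.003],0],[[0,0,-0.006],0],[[0,0,-0.009],0],[[0,0,-0.011],0]]'

```text
time_s: 10.1
eef_pos: [0.5747, -0.1296, 0.1933]
eef_rot: [-1.568, 0.002, 1.607]
force: [-0.5, 0.1, -0.5]
grip_width: 0.0221
```

```bash
python3 go.py .5778,-.1295,.1935,92.2;python3 - <<'E'
from cell import capture
import cv2
from h import *
ims=[]
for n in("scene","top"):
    c=capture(n);im=c['img']
    u=proj(c,[.58,-.13,.05]).astype(int);x0=max(0,u[0]-50);y0=max(0,u[1]-45);ims.append(cv2.resize(im[y0:y0+80,x0:x0+100,::-1],None,fx=4,fy=4,interpolation=2))
cv2.imwrite('pics/g7.png',np.hstack(ims))
E
```

```text
t 10.1 pos [ 0.5747 -0.1296  0.1933] yaw 92.07 tilt [-0.003 -0.002 -1.   ] F [-0.5  0.1 -0.5] w 22.1 q7 1.74
.5778,-.1295,.1935,92.2 mm [-0.  -0.3 -3.1] turn -0.1
```

View pics/g7.png

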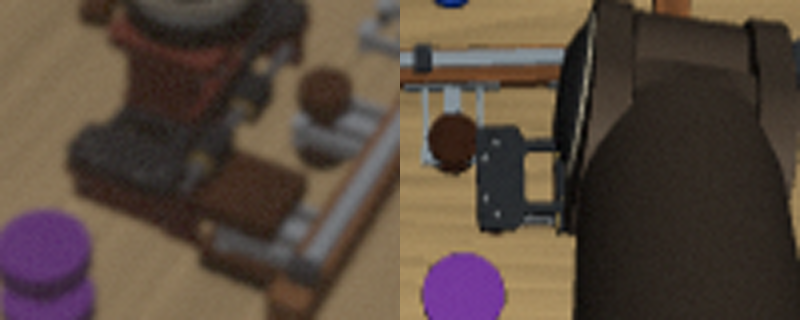

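It has snapped (force dropped to zero). A gentle extra press will confirm it sits on the stop.

Call:
servo_tool --targets '[[[0,0,-0.002],0],[[0,0,-0.004],0],[[0,0,-0.005],0]]'

```text
time_s: 10.58
eef_pos: [0.5773, -0.13, 0.1929]
eef_rot: [-1.561, 0.002, 1.606]
force: [-14.2, -0.4, 10.5]
grip_width: 0.022
```

```bash
python3 go.py
```

```text
t 10.57 pos [ 0.5773 -0.13    0.1929] yaw 92.02 tilt [-0.01  -0.002 -1.   ] F [-14.2  -0.4  10.5] w 22.0 q7 1.74
```

Home: the fingers stopped at x≈0.577, as predicted. I'll back off and go to the round stamp.

Call:
servo_tool --targets '[[[0,0,0.01],0],[[0,0,0.03],0],[[0,-0.03,0.045],0],[[0,-0.08,0.045],0],[[0,-0.12,0.045],0]]'

```text
time_s: 11.2
eef_pos: [0.5334, -0.1314, 0.3152]
eef_rot: [-1.562, 0.002, 1.606]
force: [0.5, 0.3, -0.7]
grip_width: 0.0222
```

```bash
python3 go.py .432,-.275,.30,68 
```

```text
t 11.2 pos [ 0.5334 -0.1314  0.3152] yaw 92.02 tilt [-0.008 -0.002 -1.   ] F [ 0.5  0.3 -0.7] w 22.2 q7 1.76
.432,-.275,.30,68 mm [-140.    16.4  106.3] turn 24.0
```

Call:
servo_tool --targets '[[[-0.02,0,0.015],3],[[-0.045,0,0.035],8],[[-0.075,0,0.057],13],[[-0.105,0,0.08],18],[[-0.13,0,0.1],22],[[-0.14,0.005,0.106],24],[[-0.14,0.01,0.106],24]]' --gripper 84

```text
time_s: 12.08
eef_pos: [0.4315, -0.2757, 0.3053]
eef_rot: [-1.563, 0.005, 1.185]
force: [0.9, -0.7, -0.7]
grip_width: 0.0739
```

```bash
python3 go.py .432,-.275,.192,68; python3 - <<'E'
from cell import capture
import cv2
from h import *
for n in("top","scene"):
    c=capture(n);cv2.imwrite(f'pics/h1{n}.png',cv2.resize(c['img'][:,:,::-1],(800,600),interpolation=2)); pickle.dump(c,open(n+'1.pkl','wb'))
E
```

```text
t 12.07 pos [ 0.4315 -0.2757  0.3053] yaw 67.87 tilt [-0.01  -0.002 -1.   ] F [ 0.9 -0.7 -0.7] w 73.9 q7 1.71
.432,-.275,.192,68 mm [  1.4 113.3  -1.2] turn -0.1
```

View pics/h1top.png

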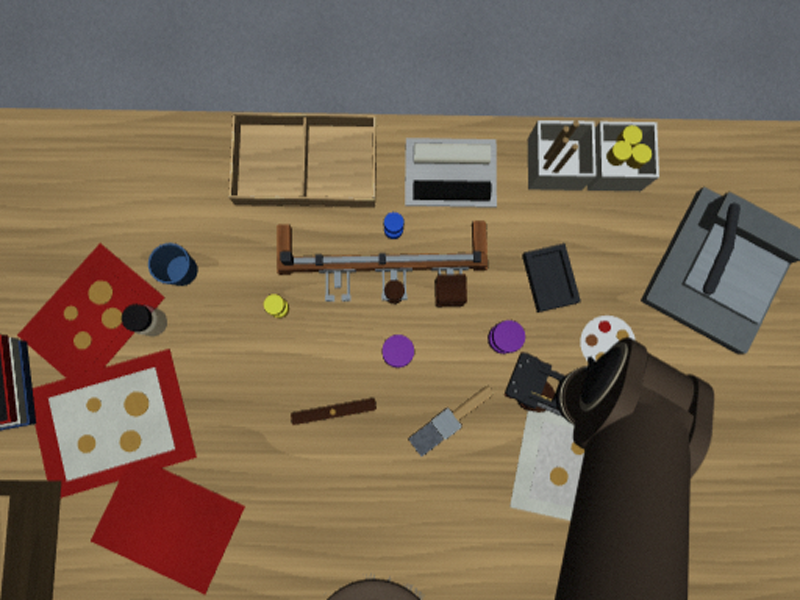

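View pics/h1scene.png

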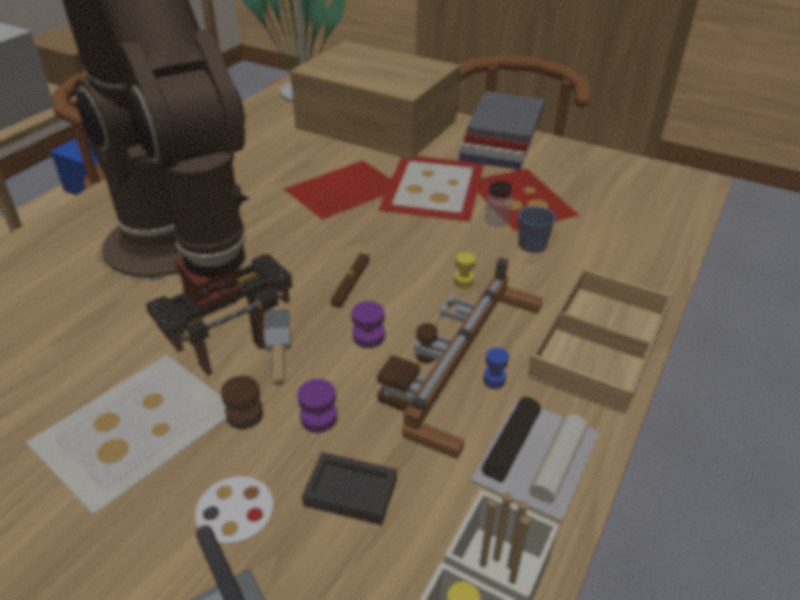

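The square stamp is home at top (451,290), upright, and nothing else has moved. Now I'll descend on the dark round stamp, seen at scene (242,400).

Call:
servo_tool --targets '[[[0.002,0.02,-0.0027],0],[[0.002,0.045,-0.0027],0],[[0.002,0.07,-0.0027],0],[[0.002,0.09,-0.0027],0],[[0.002,0.105,-0.0027],0],[[0.002,0.112,-0.0027],0],[[0.002,0.112,-0.0027],0]]'

```text
time_s: 13.05
eef_pos: [0.4348, -0.2731, 0.1929]
eef_rot: [-1.561, 0.004, 1.189]
force: [0.2, -0.6, 0.1]
grip_width: 0.0738
```

Call:
servo_tool --targets '[[[0,0,0],0],[[0,0,0],0],[[0,0,0],0],[[0,0,0],0],[[0,0,0],0]]' --gripper 45

```text
time_s: 13.68
eef_pos: [0.435, -0.2734, 0.1935]
eef_rot: [-1.563, 0.004, 1.189]
force: [-1.2, -1.0, 5.6]
grip_width: 0.0564
```

```bash
python3 go.py; python3 - <<'E'
from cell import capture
import cv2
from h import *
ims=[]
for n in("scene","top"):
    c=capture(n);im=c['img']
    u=proj(c,[.432,-.275,.05]).astype(int);x0=max(0,u[0]-50);y0=max(0,u[1]-60);ims.append(cv2.resize(im[y0:y0+90,x0:x0+100,::-1],None,fx=4,fy=4,interpolation=2))
cv2.imwrite('pics/h2.png',np.hstack(ims))
E
```

```text
t 13.68 pos [ 0.435  -0.2734  0.1935] yaw 68.11 tilt [-0.009 -0.001 -1.   ] F [-1.2 -1.   5.6] w 56.4 q7 1.74
```

View pics/h2.png

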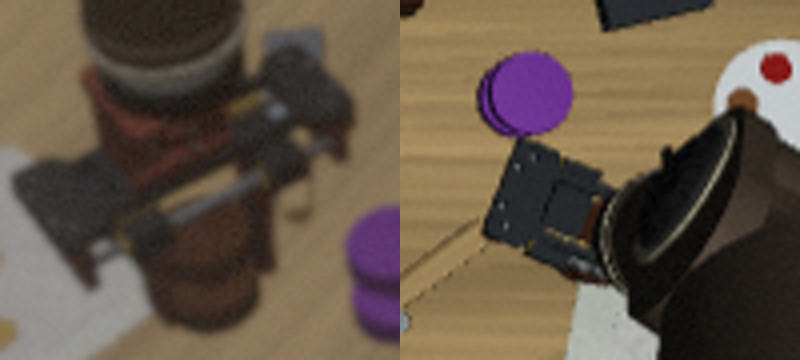

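```bash
python3 go.py .4618,-.2541,.194,70 .4783,-.2069,.194,70 .4948,-.1597,.194,68 .4265,-.0632,.194,66
```

```text
t 13.78 pos [ 0.435  -0.2734  0.1935] yaw 68.1 tilt [-0.009 -0.001 -1.   ] F [-1.2 -0.7  6. ] w 55.6 q7 1.74
.4618,-.2541,.194,70 mm [ 27.9  -0.7 -17.6] turn -1.9
.4783,-.2069,.194,70 mm [ 77.9  -0.9 -15.3] turn -1.9
.4948,-.1597,.194,68 mm [127.8  -1.2 -13.1] turn 0.1
.4265,-.0632,.194,66 mm [191.9  -0.6  86.3] turn 2.1
```

Call:
servo_tool --targets '[[[0.01,-0.0007,-0.007],0],[[0.02,-0.0009,-0.014],-1],[[0.028,-0.001,-0.0176],-1],[[0.036,-0.001,-0.0172],-1],[[0.036,-0.001,-0.0172],-1]]'

```text
time_s: 14.4
eef_pos: [0.4646, -0.2455, 0.194]
eef_rot: [-1.562, 0.004, 1.207]
force: [-0.7, -0.3, -1.4]
grip_width: 0.0555
```

```bash
python3 go.py  .4783,-.2069,.194,69 .4948,-.1597,.194,68; python3 - <<'E'
from cell import capture
import cv2
from h import *
ims=[]
for n in("scene","top"):
    c=capture(n);im=c['img']
    u=proj(c,[.47,-.23,.05]).astype(int);x0=max(0,u[0]-50);y0=max(0,u[1]-50);ims.append(cv2.resize(im[y0:y0+90,x0:x0+100,::-1],None,fx=4,fy=4,interpolation=2))
cv2.imwrite('pics/h3.png',np.hstack(ims))
E
```

```text
t 14.4 pos [ 0.4646 -0.2455  0.194 ] yaw 69.18 tilt [-0.01  -0.001 -1.   ] F [-0.7 -0.3 -1.4] w 55.5 q7 1.69
.4783,-.2069,.194,69 mm [41.  -0.2  0.9] turn 0.2
.4948,-.1597,.194,68 mm [90.9 -0.4  2.2] turn 1.2
```

View pics/h3.png

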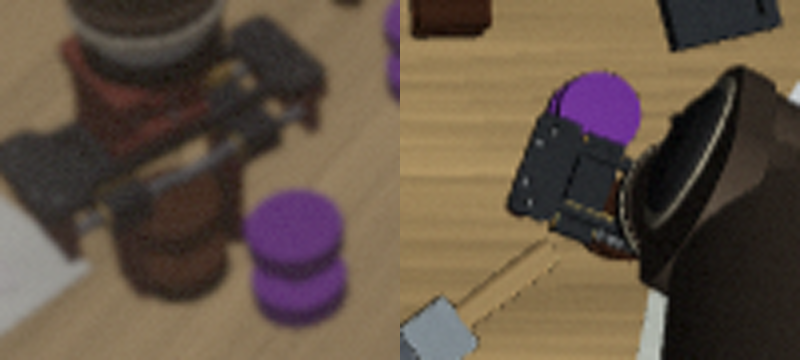

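Purple stands clear at the scene crop (297,260). Now moving through the first gap.

Call:
servo_tool --targets '[[[0.012,0.0005,0.0003],0],[[0.027,0.0005,0.0006],0],[[0.041,0.0005,0.0009],0],[[0.055,0.0005,0.0013],0],[[0.07,0.0005,0.0018],0],[[0.085,0.0005,0.0025],1],[[0.091,0.0005,0.003],1]]'

```text
time_s: 15.38
eef_pos: [0.4944, -0.1593, 0.1936]
eef_rot: [-1.563, 0.005, 1.19]
force: [-0.5, -3.0, 3.1]
grip_width: 0.0557
```

```bash
python3 go.py .4265,-.0632,.194,65; python3 - <<'E'
from cell import capture
import cv2
from h import *
ims=[]
for n in("scene","top"):
    c=capture(n);im=c['img']
    u=proj(c,[.48,-.18,.05]).astype(int);x0=max(0,u[0]-50);y0=max(0,u[1]-50);ims.append(cv2.resize(im[y0:y0+90,x0:x0+100,::-1],None,fx=4,fy=4,interpolation=2))
cv2.imwrite('pics/h4.png',np.hstack(ims))
E
```

```text
t 15.38 pos [ 0.4944 -0.1593  0.1936] yaw 68.19 tilt [-0.009 -0.001 -1.   ] F [-0.5 -3.   3.1] w 55.7 q7 1.5
.4265,-.0632,.194,65 mm [64.   0.  98.8] turn 3.2
```

View pics/h4.png

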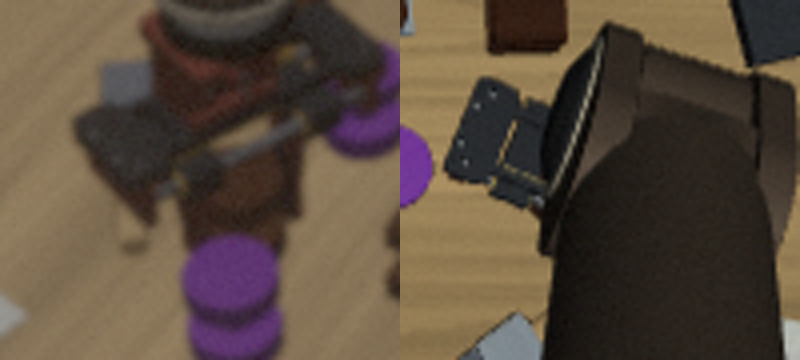

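```bash
python3 go.py .4322,-.0517,.194,65
```

```text
t 15.47 pos [ 0.4945 -0.1592  0.1935] yaw 68.21 tilt [-0.009 -0.001 -1.   ] F [0.2 2.  3.7] w 55.7 q7 1.5
.4322,-.0517,.194,65 mm [76.7  0.  97.7] turn 3.2
```

Call:
servo_tool --targets '[[[0.008,0,0.012],0],[[0.02,0,0.028],1],[[0.033,0,0.045],1],[[0.047,0,0.062],2],[[0.06,0,0.08],3],[[0.071,0,0.092],3],[[0.0767,0,0.0977],3],[[0.0767,0,0.0977],3]]'

```text
time_s: 16.48
eef_pos: [0.4322, -0.0512, 0.194]
eef_rot: [-1.563, 0.004, 1.139]
force: [1.3, -0.8, -0.7]
grip_width: 0.0558
```

```bash
python3 go.py .4531,-.0095,.194,64 .4797,.0442,.194,64; python3 - <<'E'
from cell import capture
import cv2
from h import *
ims=[]
for n in("scene","top"):
    c=capture(n);im=c['img']
    u=proj(c,[.45,-.05,.05]).astype(int);x0=max(0,u[0]-60);y0=max(0,u[1]-60);ims.append(cv2.resize(im[y0:y0+110,x0:x0+110,::-1],None,fx=3.6,fy=3.6,interpolation=2))
cv2.imwrite('pics/h5.png',np.hstack(ims))
E
```

```text
t 16.48 pos [ 0.4322 -0.0512  0.194 ] yaw 65.28 tilt [-0.009 -0.001 -1.   ] F [ 1.3 -0.8 -0.7] w 55.8 q7 1.25
.4531,-.0095,.194,64 mm [46.7 -0.2 -1.5] turn 1.3
.4797,.0442,.194,64 mm [106.6  -0.5  -3.2] turn 1.3
```

View pics/h5.png

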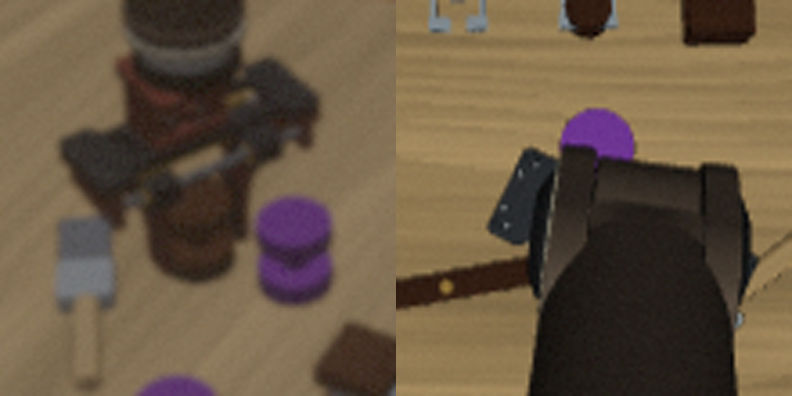

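The stamp is upright with clearance to the purple one (scene crop at (295,250)). Now moving through the second gap.

Call:
servo_tool --targets '[[[0.012,0.0003,-0.0003],0],[[0.027,0.0003,-0.0008],1],[[0.042,0.0003,-0.0014],1],[[0.058,0.0003,-0.002],1],[[0.075,0.0003,-0.0025],1],[[0.093,0.0003,-0.003],0],[[0.107,0.0003,-0.003],0]]'

```text
time_s: 17.45
eef_pos: [0.4808, 0.0447, 0.1935]
eef_rot: [-1.564, 0.004, 1.139]
force: [-1.9, -4.9, 7.0]
grip_width: 0.0558
```

```bash
python3 go.py .5572,.0698,.194,92.2 .5824,.0707,.194,92.2
```

```text
t 17.45 pos [0.4808 0.0447 0.1935] yaw 65.25 tilt [-0.008 -0.001 -1.   ] F [-1.9 -4.9  7. ] w 55.8 q7 1.06
.5572,.0698,.194,92.2 mm [ 54.8  -1.1 -58.9] turn -27.0
.5824,.0707,.194,92.2 mm [ 66.1  -1.3 -81.4] turn -27.0
```

Call:
servo_tool --targets '[[[0.01,-0.0007,-0.012],-4],[[0.022,-0.0007,-0.025],-9],[[0.034,-0.0007,-0.038],-14],[[0.045,-0.0007,-0.05],-20],[[0.055,-0.0007,-0.059],-25],[[0.06,-0.0007,-0.07],-27],[[0.066,-0.0007,-0.08],-27],[[0.066,-0.0007,-0.08],-27]]'

```text
time_s: 18.45
eef_pos: [0.5821, 0.0726, 0.1936]
eef_rot: [-1.565, -0.0, 1.611]
force: [2.4, 1.4, 2.2]
grip_width: 0.0557
```

```bash
python3 go.py .5824,.0707,.194,92.2; python3 - <<'E'
from cell import capture
import cv2
from h import *
ims=[]
for n in("scene","top"):
    c=capture(n);im=c['img']
    u=proj(c,[.58,.07,.05]).astype(int);x0=max(0,u[0]-50);y0=max(0,u[1]-50);ims.append(cv2.resize(im[y0:y0+90,x0:x0+100,::-1],None,fx=4,fy=4,interpolation=2))
cv2.imwrite('pics/h6.png',np.hstack(ims))
E
```

```text
t 18.45 pos [0.5821 0.0726 0.1936] yaw 92.3 tilt [-0.006  0.    -1.   ] F [2.4 1.4 2.2] w 55.7 q7 1.42
.5824,.0707,.194,92.2 mm [-1.9 -0.4 -0.2] turn 0.1
```

View pics/h6.png

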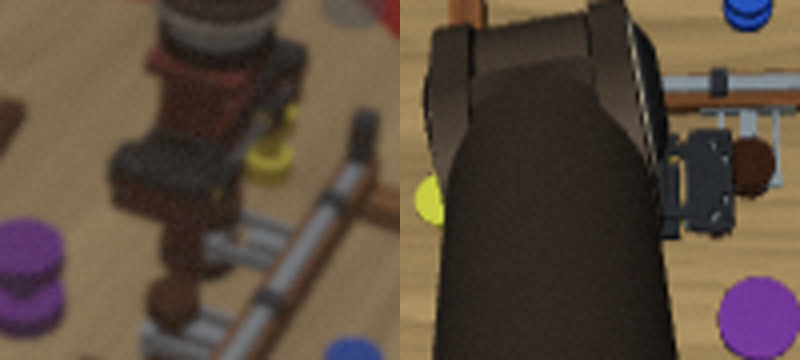

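Call:
servo_tool --targets '[[[-0.002,0,0],0],[[-0.002,0,0],0],[[-0.002,0,0],0]]'

```text
time_s: 18.92
eef_pos: [0.5814, 0.0704, 0.1936]
eef_rot: [-1.564, -0.0, 1.611]
force: [-2.0, 1.8, 2.9]
grip_width: 0.0557
```

Call:
servo_tool --targets '[[[0,0,0],0],[[0,0,0],0],[[0,0,0],0],[[0,0,0],0]]' --gripper 82

```text
time_s: 19.42
eef_pos: [0.5814, 0.0703, 0.1935]
eef_rot: [-1.564, -0.0, 1.611]
force: [-0.3, 0.3, 0.4]
grip_width: 0.0721
```

Call:
servo_tool --targets '[[[0,0,0.01],0],[[0,0,0.025],0],[[0,0,0.04],0],[[0,0,0.05],0],[[0,0,0.05],0]]'

```text
time_s: 20.05
eef_pos: [0.5307, 0.0683, 0.194]
eef_rot: [-1.564, -0.0, 1.611]
force: [0.7, -0.6, 0.7]
grip_width: 0.0717
```

Call:
servo_tool --targets '[[[0,0,0],0],[[0,0,0],0],[[0,0,0],0],[[0,0,0],0],[[0,0,0],0]]' --gripper 29

```text
time_s: 20.68
eef_pos: [0.5307, 0.0683, 0.1939]
eef_rot: [-1.564, -0.0, 1.611]
force: [0.0, 0.1, -0.0]
grip_width: 0.0268
```

```bash
python3 go.py .5724,.0703,.194,92.2; python3 - <<'E'
from cell import capture
import cv2
from h import *
ims=[]
for n in("scene","top"):
    c=capture(n);im=c['img']
    u=proj(c,[.58,.07,.05]).astype(int);x0=max(0,u[0]-50);y0=max(0,u[1]-50);ims.append(cv2.resize(im[y0:y0+90,x0:x0+100,::-1],None,fx=4,fy=4,interpolation=2))
cv2.imwrite('pics/h7.png',np.hstack(ims))
E
```

```text
t 20.68 pos [0.5307 0.0683 0.1939] yaw 92.31 tilt [-0.007 -0.    -1.   ] F [ 0.   0.1 -0. ] w 26.8 q7 1.4
.5724,.0703,.194,92.2 mm [  0.3  -0.3 -41.7] turn 0.1
```

View pics/h7.png

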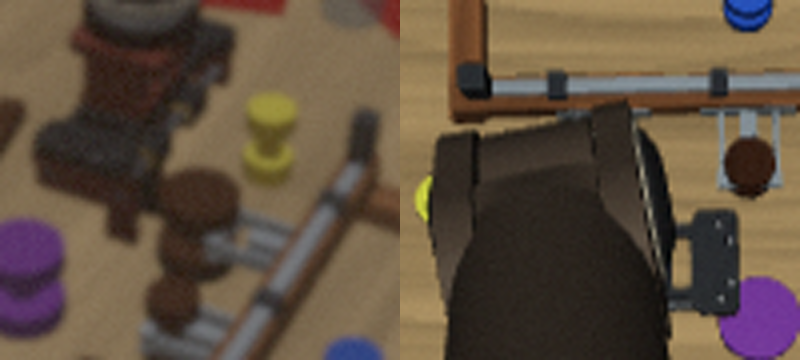

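Call:
servo_tool --targets '[[[0.0002,0,-0.005],0],[[0.0002,0,-0.01],0],[[0.0002,0,-0.014],0],[[0.0002,0,-0.017],0],[[0.0002,0,-0.02],0],[[0.0002,0,-0.023],0],[[0.0002,0,-0.025],0],[[0.0002,0,-0.027],0]]'

```text
time_s: 21.78
eef_pos: [0.556, 0.0702, 0.1935]
eef_rot: [-1.559, -0.0, 1.612]
force: [-10.8, 2.0, 8.1]
grip_width: 0.0255
```

```bash
python3 go.py .5702,.0703,.194,92.2; python3 - <<'E'
from cell import capture
import cv2
from h import *
c=capture("scene");im=c['img']
u=proj(c,[.58,.07,.05]).astype(int);x0=max(0,u[0]-50);y0=max(0,u[1]-50);cv2.imwrite('pics/h8.png',cv2.resize(im[y0:y0+90,x0:x0+100,::-1],None,fx=5,fy=5,interpolation=2))
E
```

```text
t 21.77 pos [0.556  0.0702 0.1935] yaw 92.36 tilt [-0.012 -0.    -1.   ] F [-10.8   2.    8.1] w 25.5 q7 1.41
.5702,.0703,.194,92.2 mm [ -0.5  -0.7 -14.2] turn 0.2
```

View pics/h8.png

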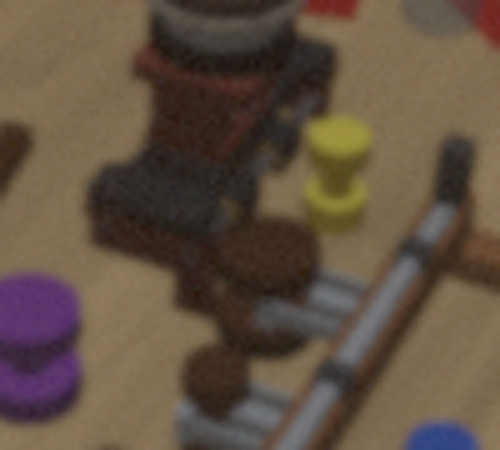

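Call:
servo_tool --targets '[[[-0.0003,0,-0.003],0],[[-0.0003,0,-0.006],0],[[-0.0003,0,-0.009],0],[[-0.0003,0,-0.011],0],[[-0.0003,0,-0.013],0]]'

```text
time_s: 22.45
eef_pos: [0.5696, 0.0704, 0.1934]
eef_rot: [-1.56, -0.0, 1.612]
force: [0.3, -0.5, -0.6]
grip_width: 0.0255
```

```bash
python3 go.py .5702,.0703,.194,92.2
```

```text
t 22.45 pos [0.5696 0.0704 0.1934] yaw 92.36 tilt [-0.011 -0.    -1.   ] F [ 0.3 -0.5 -0.6] w 25.5 q7 1.42
.5702,.0703,.194,92.2 mm [-0.1 -0.6 -0.6] turn 0.2
```

Snapped. I'll press gently to confirm, then back off and look.

Call:
servo_tool --targets '[[[0,0,-0.002],0],[[0,0,-0.0035],0],[[0,0,-0.0045],0]]'

```text
time_s: 22.82
eef_pos: [0.5722, 0.071, 0.1929]
eef_rot: [-1.554, -0.001, 1.613]
force: [-10.2, 1.0, 6.6]
grip_width: 0.0257
```

Call:
servo_tool --targets '[[[0,0,0.01],0],[[0,0,0.03],0],[[0,-0.03,0.045],0],[[0,-0.08,0.055],0],[[0,-0.13,0.08],0],[[0,-0.17,0.12],0],[[0,-0.17,0.16],0],[[0,-0.17,0.18],0]]' --gripper 0

```text
time_s: 23.82
eef_pos: [0.3934, 0.0631, 0.3665]
eef_rot: [-1.556, -0.001, 1.613]
force: [0.6, 0.5, 0.2]
grip_width: 0.0007
```

```bash
python3 go.py; python3 - <<'E'
from cell import capture
import cv2
from h import *
for n in("top","scene"):
    c=capture(n);pickle.dump(c,open(n+'2.pkl','wb'))
    u=proj(c,[.59,-.03,.05]).astype(int);x0=max(0,u[0]-110);y0=max(0,u[1]-75);cv2.imwrite(f'pics/k1{n}.png',cv2.resize(c['img'][y0:y0+150,x0:x0+200,::-1],None,fx=4,fy=4,interpolation=2))
E
```

```text
t 23.82 pos [0.3934 0.0631 0.3665] yaw 92.4 tilt [-0.015  0.    -1.   ] F [0.6 0.5 0.2] w 0.7 q7 1.34
```

View pics/k1top.png

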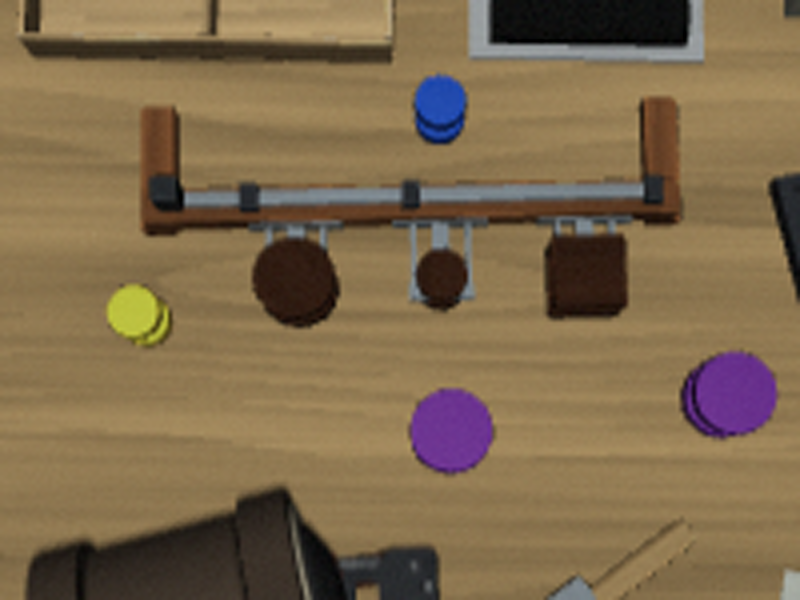

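View pics/k1scene.png

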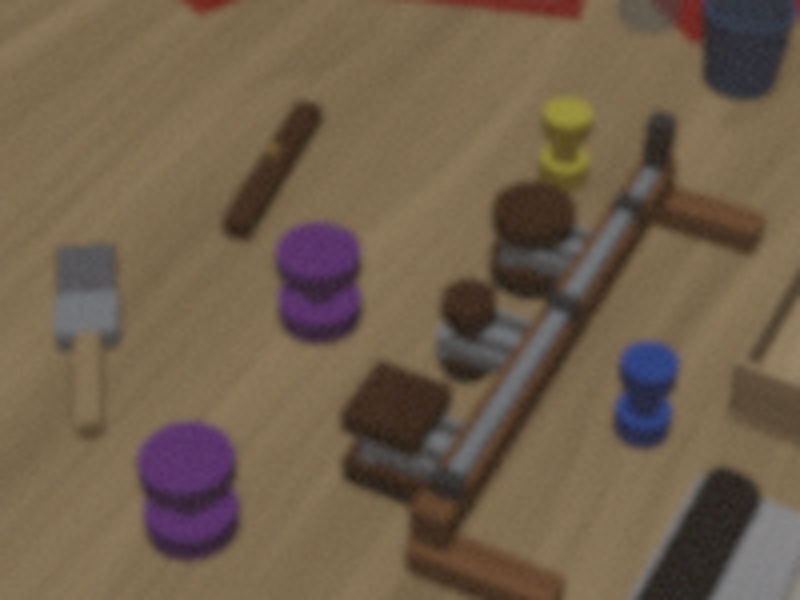

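The top view shows round (297,281), slim (441,278) and square (587,272) all in line in their clips, and the other things are unmoved. Next is the lock tab, open at (165,188).

```bash
python3 go.py .660,.207,.36,92.4 .660,.207,.25,92.4
```

```text
t 23.93 pos [0.3936 0.0631 0.3662] yaw 92.41 tilt [-0.016  0.    -1.   ] F [ 0.2 -0.5  0.6] w 0.9 q7 1.34
.660,.207,.36,92.4 mm [ 132.5    2.  -272.3] turn 0.0
.660,.207,.25,92.4 mm [ 132.4  112.  -274.1] turn 0.0
```

Call:
servo_tool --targets '[[[0.012,0,-0.025],0],[[0.03,0,-0.065],0],[[0.05,0,-0.11],0],[[0.072,0,-0.155],0],[[0.095,0,-0.2],0],[[0.115,0,-0.24],0],[[0.13,0.002,-0.266],0],[[0.1325,0.002,-0.272],0]]'

```text
time_s: 24.92
eef_pos: [0.6611, 0.2081, 0.3583]
eef_rot: [-1.554, -0.001, 1.614]
force: [0.2, 0.5, 0.3]
grip_width: 0.0009
```

```bash
python3 go.py .660,.207,.25,92.4
```

```text
t 24.93 pos [0.6611 0.2081 0.3583] yaw 92.46 tilt [-0.016 -0.    -1.   ] F [0.2 0.5 0.3] w 0.9 q7 1.24
.660,.207,.25,92.4 mm [ -1.1 108.3  -0.7] turn 0.1
```

Call:
servo_tool --targets '[[[0,0.02,0],0],[[0,0.045,0],0],[[0,0.07,0],0],[[0,0.09,0],0],[[0,0.102,0],0],[[0,0.106,0],0],[[0,0.106,0],0]]'

```text
time_s: 25.8
eef_pos: [0.6595, 0.2081, 0.2527]
eef_rot: [-1.555, -0.001, 1.614]
force: [-0.8, 0.4, 0.3]
grip_width: 0.0007
```

```bash
python3 go.py .660,.141,.25,92.4; python3 - <<'E'
from cell import capture
import cv2
from h import *
ims=[]
for n in("scene","top"):
    c=capture(n);im=c['img']
    u=proj(c,[.655,.17,.07]).astype(int);x0=max(0,u[0]-50);y0=max(0,u[1]-45);ims.append(cv2.resize(im[y0:y0+90,x0:x0+100,::-1],None,fx=4,fy=4,interpolation=2))
cv2.imwrite('pics/l1.png',np.hstack(ims))
E
```

```text
t 25.8 pos [0.6595 0.2081 0.2527] yaw 92.46 tilt [-0.016  0.    -1.   ] F [-0.8  0.4  0.3] w 0.7 q7 1.24
.660,.141,.25,92.4 mm [-67.    2.7   2.4] turn 0.1
```

View pics/l1.png

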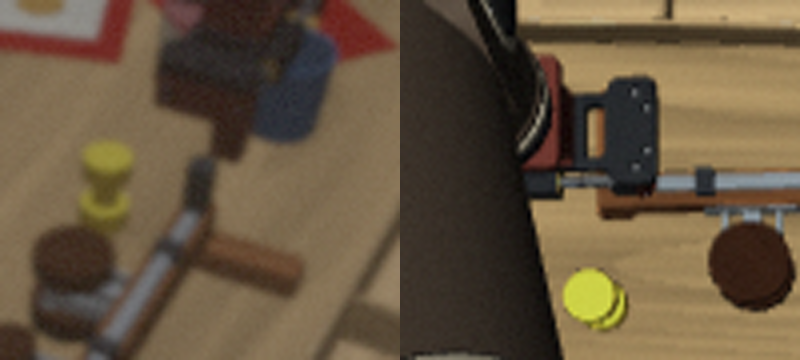

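Call:
servo_tool --targets '[[[-0.008,0,0],0],[[-0.016,0,0],0],[[-0.025,0,0],0],[[-0.033,0,0],0],[[-0.041,0,0],0],[[-0.049,0,0],0],[[-0.056,0,0],0],[[-0.062,0,0],0]]'

```text
time_s: 26.9
eef_pos: [0.6623, 0.1458, 0.2532]
eef_rot: [-1.556, -0.001, 1.614]
force: [-0.2, 2.5, 1.8]
grip_width: 0.0006
```

```bash
python3 go.py .660,.141,.2527,92.4
```

```text
t 26.9 pos [0.6623 0.1458 0.2532] yaw 92.46 tilt [-0.015  0.    -1.   ] F [-0.2  2.5  1.8] w 0.6 q7 1.32
.660,.141,.2527,92.4 mm [-4.7  0.5  2.5] turn 0.1
```

Pushing at 2.5 N, which fits a sliding tab. I'll carry on to the stop.

Call:
servo_tool --targets '[[[-0.002,0,0],0],[[-0.004,0,0],0],[[-0.006,0,0],0],[[-0.007,0,0],0]]'

```text
time_s: 27.4
eef_pos: [0.6625, 0.1388, 0.2532]
eef_rot: [-1.555, -0.001, 1.614]
force: [0.0, 1.4, 0.5]
grip_width: 0.0006
```

```bash
python3 go.py
```

```text
t 27.4 pos [0.6625 0.1388 0.2532] yaw 92.47 tilt [-0.015  0.    -1.   ] F [0.  1.4 0.5] w 0.6 q7 1.33
```

Call:
servo_tool --targets '[[[-0.002,0,0],0],[[-0.004,0,0],0],[[-0.005,0,0],0]]'

```text
time_s: 27.78
eef_pos: [0.6625, 0.1373, 0.2532]
eef_rot: [-1.556, -0.006, 1.616]
force: [0.1, 11.7, -0.8]
grip_width: 0.0001
```

```bash
python3 go.py
```

```text
t 27.77 pos [0.6625 0.1373 0.2532] yaw 92.62 tilt [-0.015  0.005 -1.   ] F [ 0.1 11.7 -0.8] w 0.1 q7 1.34
```

It is against the stop (11.7 N). I'll back off, raise and check.

Call:
servo_tool --targets '[[[0.01,0,0],0],[[0.03,0,0],0],[[0.05,-0.03,0],0],[[0.07,-0.08,0],0],[[0.1,-0.12,0.03],0],[[0.13,-0.15,0.08],0],[[0.16,-0.15,0.13],0],[[0.18,-0.15,0.15],0]]'

```text
time_s: 28.78
eef_pos: [0.5034, 0.312, 0.4076]
eef_rot: [-1.557, -0.007, 1.62]
force: [1.6, 0.2, -0.9]
grip_width: 0.0003
```

```bash
python3 go.py; python3 - <<'E'
from cell import capture
import cv2
from h import *
c=capture("top");I=c['img'].copy();c0=pickle.load(open('top.pkl','rb'))
d=cv2.absdiff(c['img'],c0['img']).max(2);cv2.imwrite('pics/m_diff.png',cv2.resize(d,(800,600)))
for y in(100,-100):
    X=[.609-.038*y/1e3,-.0283+.9993*y/1e3,.06];print(y,proj(c,X))
print('tab locked exp',proj(c,[.609+.055-.145*.038,-.0283+.0021+.145,.097]))
x0,y0=150,120;cv2.imwrite('pics/m_top.png',cv2.resize(I[y0:y0+150,x0:x0+200,::-1],None,fx=4,fy=4,interpolation=2))
c=capture("scene");cv2.imwrite('pics/m_sc.png',cv2.resize(c['img'][:,:,::-1],(800,600),interpolation=2))
E
```

```text
t 28.77 pos [0.5034 0.312  0.4076] yaw 92.82 tilt [-0.014  0.006 -1.   ] F [ 1.6  0.2 -0.9] w 0.3 q7 0.97
100 [215.09880646 185.89241153]
-100 [289.14668227 184.24649036]
tab locked exp [196.49069747 163.36821246]
```

View pics/m_top.png

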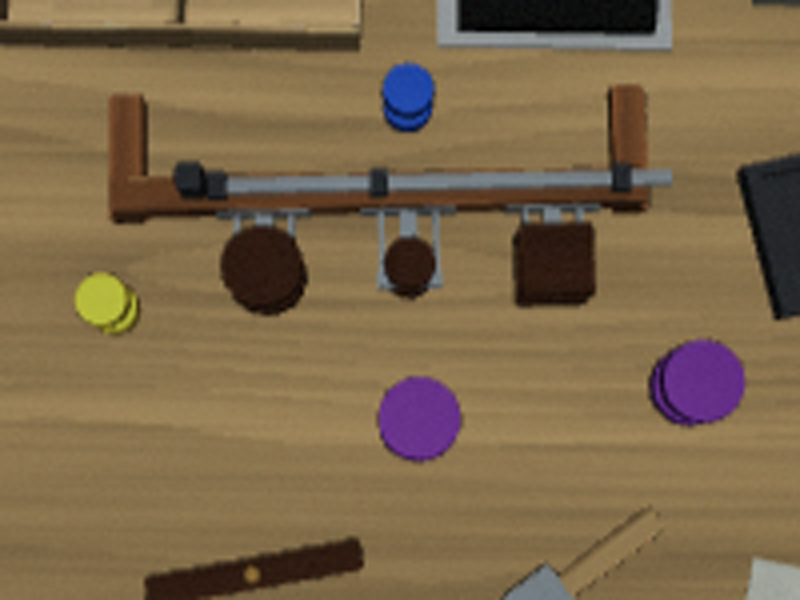

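View pics/m_diff.png

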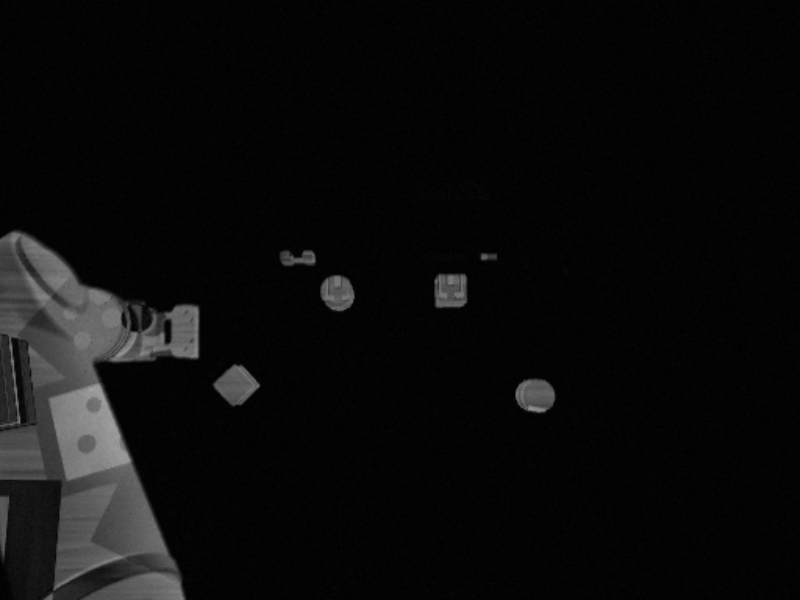

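View pics/m_sc.png

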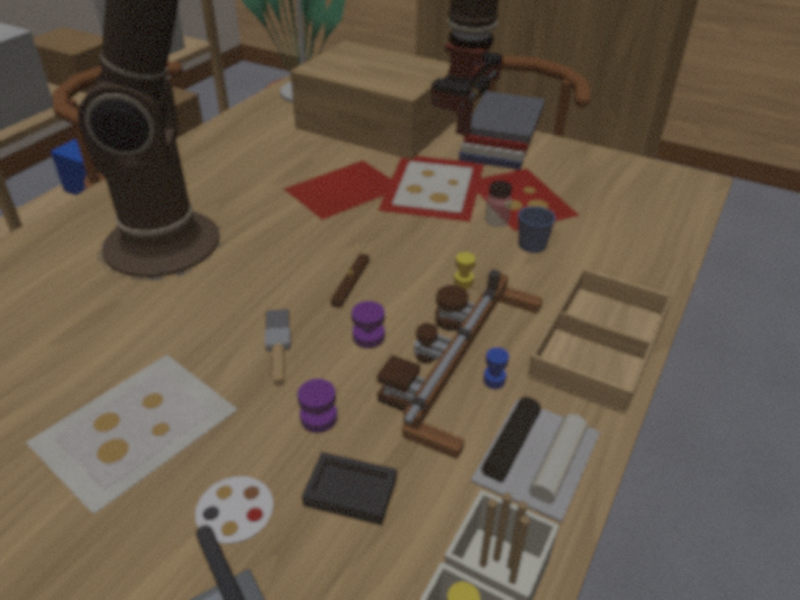

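```bash
python3 -c "
from cell import sign_off,read_state
print(abs(read_state()['qvel']).max());print(sign_off())"
```

```text
0.05199634974400076
the job is handed in; nothing more can be done
None
```

The job is done and handed in at about 29 s on the robot's clock. Both stamps are home in the rail, and the lock tab is pushed to its stop.

- **Square stamp:** I gripped it and slid it to the right-hand clip (farthest from the tab). I pressed it in with the finger fronts at about 12 N until it snapped, and a further 14 N press did not move it past the stop.
- **Round stamp:** I slid it past the purple stamps, the brush and the paperweight to the left-hand clip (nearest the tab). It went in at about 11 N and snapped, and a 10 N press confirmed it.
- **Lock tab:** I pushed it only after both stamps were home. It slid at about 2 N, then stopped hard at 12 N. In the last picture it is within about 1 pixel of the expected locked position.

**Last checks:**
- **Stamps:** Both are upright in their clips, about 1 pixel from the predicted positions in the top view. That is roughly 1 mm for the round one. The square one looked up to 3 mm off in one direction, which I put down to its visible front side.
- **Other things:** Comparing the top pictures from before and after shows change only at the two stamps, the lock slide and the arm itself. The slim stamp and everything else in clear view have not moved. The arm covered part of the left side there, but the side view shows the things in that area in place.

**Not quite as asked:** at moments during the slides the force reading suggested a stamp was carried by the grip, perhaps a millimetre or less off the table. The gripper also ended with a tilt of about 1°, which had no visible effect.

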